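# Slacken a sanding drum of unknown thread hand and take off its worn sleeve

## Robot

A 7-joint arm with a two-finger parallel gripper is mounted at the origin on a cart in front of the work surface, level with it; the furniture and walls round the work are solid. World frame = base frame: x ahead of the robot, y to its left, z up, the work surface at z = 0. Lengths are in m, angles in rad, forces in N, time in s.
With the tool pointing down it reaches from about 0.425 to 1.025 m from the base axis. Payload 9.4 kg.
Tool frame: the origin (TCP) lies midway between the tips of the shut fingers; the grasp point (between the pads) lies 19 mm behind it (manip.grasp_offset is the distance from the TCP to the grasp point, in m); z points along the fingers, y is the line along which they close (so a half turn about z gives the same grasp; the last joint's range is limited). The gripper opens to 85 mm and grips with 20 to 120 N. Pads are 22 mm wide; open, the fingers measure 114 mm over their backs; the gripper's body (76 mm by 85 mm) begins 54 mm behind the grasp point. The pads swing forward as they close: fully open they stand 13 mm farther back than shut.
Start: joints at [-1.279, 0.599, -0.003, 1.599, 0.002, 0.943, -0.08], TCP at [0.261, 0.676, 0.231] pointing down, gripper open.
Joint ranges: [-2.57, 2.57], [-0.35, 1.97], [-1.29, 1.29], [0.11, 2.56], [-1.05, 4.19], [0.11, 1.86], [-2.63, 2.63]. Speed limits (rad/s): [2.22, 2.22, 3.01, 3.01, 3.14, 3.14, 3.14].

## Interface

Orientations are given as a rotation vector (axis times angle).
In Python, from plant import manip gives the robot as it stands. The module is installed in compiled form; this text tells all that it offers.
- The arm moves only by the shell command python3 -m crank 'ROWS' [OPENING] [FORCE]. ROWS is JSON, a list of rows, each an object with "translation": the shift along the tool's x, y, z in m, a list of three; "rotation": the turn, a rotation vector about the tool's x, y, z in rad, a list of three. A call has 1 to 12 rows; each row is the pose to reach, as a shift and turn from the pose commanded when the call began, along the tool's axes at that moment; what a row does not reach only later rows make up. A row lasts 1/12 s, in which the tool goes at most 41.7 mm and 7.16 degrees, less where a joint would pass 70% of its speed; a pose out of reach is approached as far as the arm can. A call with a gripper value outside its range is refused whole. OPENING is the opening, from 0 (shut) to 1 (fully open), set as the call begins (- or left out, the last holds). The fingers move at their own pace and stop on an object; FORCE is the grip in N (left out, the last holds). Time passes only in rows, so rows that repeat a pose let the fingers close. It gives the time, the measured TCP pose, the force, the opening and the grip force at its end, in the units of the state.
- manip.get_obs(): the state, without advancing time (a new reading comes with each control period).
- manip.snapshot(name): name is "side" or "top" or "wrist"; returns a dict with "image" (384x512x3 uint8, red, green, blue), "vfov" (degrees; the focal length in pixels is half the picture's height over the tangent of half this angle, whatever the lens; pixels are square), "cx", "cy" (the principal point, pixels), "view" (4x4, takes a point from world to camera coordinates); the wrist camera has in their place "tool_from_camera" (4x4, takes a point from camera to tool coordinates, whose origin is the TCP and whose axes are the flange's). Camera axes: x right, y up, looking along -z (the intrinsics and any distortion apply to the point x, -y, -z); pixel columns grow to the right and rows downward; lengths in m; the calibration is good to about 2 mm. A picture is of the moment at which its call begins: read the wrist's pose just before it. There is no depth.
- manip.finish_job(): hands the job in; it is judged then, once.
The state is a dict: "clock": time; "q": joint angles; "dq": joint speeds; "joint_efforts": joint torques, N m; "eef_pos": TCP position; "tool_rot": TCP orientation; "force": force on the tool from outside, world axes, zero at the start; "moment": the same for the moment, N m; "width": opening from 0.0 (shut) to 1.0 (fully open); "grip_force": force on a finger pad.
Only numpy, scipy, OpenCV 4.12 (cv2) and the standard library are available. Lean on these libraries where they do the work, as an engineer would, in place of code of your own. Each camera call takes 0.05 s, during which the arm holds its last target. There are 200 camera calls.

## Task

Take the worn abrasive sleeve off the sanding drum: with the T-key that sits on the drum's clamping nut, slacken the nut by a good quarter turn. Arbors for the two ends of the grinder look alike but have opposite threads, so feel gently which way this nut gives and never force it the other way. Then put the key down on the worktop, lift the sleeve off the drum and stand it upright on the worktop, both at least a hand's breadth clear of the drum stand, and leave the other things where they are.

Things in the scene. Friction and masses are not known exactly. Their poses are not given: they have to be found in the camera images.
- drum_stand: Green cast foot (108 mm across, 12 mm high) bolted to the worktop; its boss holds an upright arbor with an expanding sanding drum. Does not move. Origin on the drum's axis at worktop height, z up. Heights: aluminium flange (62 mm across) to 42 mm; black rubber drum; steel washer (46 mm across) to 107 mm; square nut 107 to 122 mm; stud (12 mm thick) to 127 mm.
- t_key: Steel T-handled box key, 61 mm high, 0.2 to 0.3 kg, upright on the nut at first. Origin on its axis at the socket's open lower end, z up the stem, x along the cross bar. Square socket 31 mm outside, 24 mm inside, 28 mm high; stem 18 mm thick from 33 to 60 mm up; bar 9 mm thick, 148 mm long, its middle line 52 mm up. About 5 degrees of play on the nut either way. Stands steadily on its socket.
- t_key_bar_a (a point): Point on the middle line of the key's cross bar, 62 mm from the key's axis on its +x side: a good place to push.
- t_key_bar_b (a point): The like point on the -x side.
- drum_nut (a joint): Angle of the drum's square clamping nut (22 mm across flats) in rad: 0 at the start, where it is tight; counter-clockwise from above is positive. Thread left- or right-hand, nothing shows which. The slackening way it turns evenly at about 0.3 N m (5 N near the bar's ends), up to 2.4 rad; the tightening way it gives at most a few degrees, like hard rubber, and resists ever more.
- worn_sleeve: Teal abrasive sleeve, an open tube 61 mm across, 64 mm high, wall 3 mm, 30 g, standing on the drum's flange. Origin on its axis at its lower edge, z up. While the nut is tight the rubber grips it hard; once the nut is slackened by more than about 1 rad it slides straight up off the drum (85 mm to clear the stud) with about 2 mm to spare all round.
- glue_tin: Glue tin with yellow band and black cap, 74 mm across, 108 mm high, standing to the left behind; leave alone. Origin under its middle.
- cork_block: Cork sanding block, 105 x 50 x 32 mm, lying well to the right; leave alone. Origin under its middle. The worktop is bare beside the drum stand, both between it and this block and on its left, level with it or nearer the robot.
Mind the look-alikes: they are no part of the job. What is shaped like the worn_sleeve but orange is not meant.

How it is judged:
On the way, in this order (a step that is already met when the one before it is completed fails the run):
1. the nut is slackened by a good quarter turn of the key (at least 1.2 rad), whichever way its thread runs ((value of joint drum_nut above 1.2 rad or value of joint drum_nut below -1.2 rad)), for 0.2 s.
2. the key is put down on the worktop, its axis more than 100 mm from the drum's (height (world z) of t_key below 0.04 m and horizontal distance between t_key and drum_stand above 0.1 m and linear speed of t_key below 0.02 m/s), for 0.2 s.
At the end, for the whole second after the job is handed in: The nut is at least 1.2 rad from where it was, in the slackening direction; the key rests on the worktop (origin below 40 mm) and the sleeve stands upright on the worktop (within 0.1 rad, lower edge within 8 mm of the worktop), each with its origin more than 100 mm from the drum's axis and at rest (all of step 2 and (value of joint drum_nut above 1.2 rad or value of joint drum_nut below -1.2 rad) and height (world z) of worn_sleeve below 0.008 m and angle between worn_sleeve's own z axis and vertical below 0.1 rad and horizontal distance between worn_sleeve and drum_stand above 0.1 m and linear speed of worn_sleeve below 0.02 m/s); the robot touches nothing.
It fails at once if the nut is forced the tightening way: the key bears on nut and drum with more than 300 N in all, as a push of some 50 N on the bar's end would make it (contact force between t_key and drum_stand above 300 N).
It fails at once if the sleeve is dragged by more than 10 mm while the nut is still tight (less than 0.6 rad) (distance of worn_sleeve from where it was at the start of the episode above 0.01 m and value of joint drum_nut between -0.6 and 0.6 rad).
It fails at once if the glue tin or the cork block is shifted by more than 30 mm (distance of any of glue_tin, cork_block from where it was at the start of the episode above 0.03 m).
It also fails if it takes over 72 s, if anything falls off the work surface, if the arm or the gripper's body presses on something with over 40 N, if the wrist force passes 120 N, or if a joint passes its speed limit or range.

## Working session

There is one attempt and no reset: what is moved stays moved. The work goes in short steps, Python scripts to look and compute and a shell command to move; the robot and the scene stay as the last step left them, time stands still between calls to the robot, and variables do not carry over. Pictures are saved under pics/ and viewed, at most 11 in all, crops included, and the job is handed in when it is done.

```bash
mkdir -p pics
cat > h.py <<'E'
import numpy as np, cv2
from plant import manip
from scipy.spatial.transform import Rotation as R
def snap(n):
    o=manip.get_obs(); s=manip.snapshot(n); im=np.array(s["image"])
    f=im.shape[0]/2/np.tan(np.radians(s["vfov"])/2)
    if "view" in s: C=np.linalg.inv(np.array(s["view"]))
    else:
        T=np.eye(4); T[:3,:3]=R.from_rotvec(o["tool_rot"]).as_matrix(); T[:3,3]=o["eef_pos"]
        C=T@np.array(s["tool_from_camera"])
    return im,dict(f=f,cx=s["cx"],cy=s["cy"],C=C,keys={k:v for k,v in s.items() if k not in("image","view","tool_from_camera")})
def ray(c,u,v):
    d=np.array([(u-c["cx"])/c["f"],-(v-c["cy"])/c["f"],-1.]); return c["C"][:3,3],c["C"][:3,:3]@d
def onz(c,u,v,z):
    o,d=ray(c,u,v); return o+d*(z-o[2])/d[2]
def proj(c,p):
    q=np.linalg.inv(c["C"])@np.r_[p,1]; return c["cx"]+c["f"]*q[0]/-q[2], c["cy"]+c["f"]*q[1]/q[2]
def save(n,im): cv2.imwrite("pics/"+n+".png",cv2.cvtColor(im,cv2.COLOR_RGB2BGR))
E
python3 - <<'E'
from h import *
o=manip.get_obs(); print(o["clock"],o["eef_pos"],o["tool_rot"],o["width"])
a,c=snap("top");b,d=snap("side")
for k in(c,d): print(k["keys"],k["C"].round(3).tolist())
print(manip.grasp_offset)
save("top0",a);save("side0",b)
E
```

```text
0.0 [0.26116642 0.67580339 0.23036931] [-5.75875482e-01 -3.08817390e+00  2.52116205e-03] 1.001457349892508
{'vfov': 44.6055717124714, 'cx': 255.56908986014741, 'cy': 186.49189932049447} [[0.027, 0.993, -0.111, 0.345], [-1.0, 0.027, -0.005, -0.091], [-0.002, 0.111, 0.994, 1.794], [0.0, 0.0, 0.0, 1.0]]
{'vfov': 43.19735683671122, 'cx': 260.5937662994319, 'cy': 186.75305847854233} [[0.289, 0.734, -0.614, -0.317], [-0.957, 0.223, -0.184, -0.366], [0.002, 0.641, 0.768, 1.207], [0.0, 0.0, 0.0, 1.0]]
0.0187
```

View pics/top0.png

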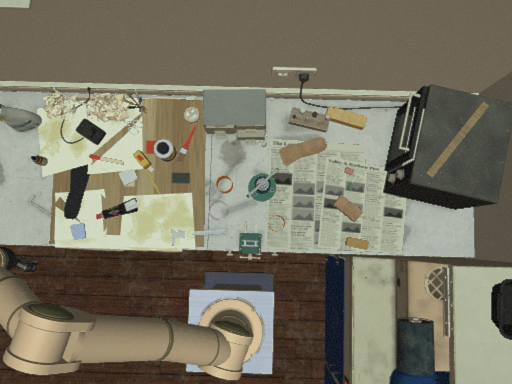

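View pics/side0.png

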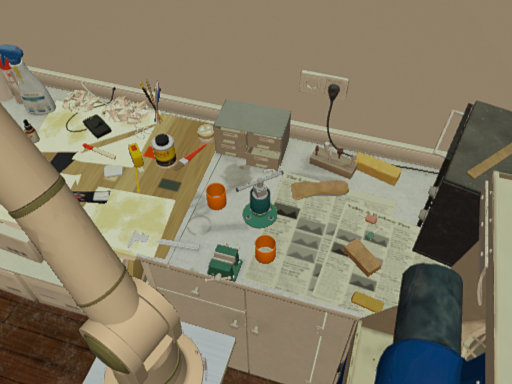

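The top view shows the drum stand with its teal sleeve and key at about (263,187). The look-alikes are orange sleeves at (225,184) and (278,224), so the teal one on the drum is meant. The tin is at (163,149) and the cork block at (348,208). I'll check this in an enlarged crop.

Run:
```python
from h import *
a,c=snap("top");b,d=snap("side")
A=cv2.resize(a[155:245,210:300],(540,540),interpolation=cv2.INTER_CUBIC)[:,70:470]
B=cv2.resize(b[165:265,220:300],(400,500),interpolation=cv2.INTER_CUBIC);B=cv2.copyMakeBorder(B,0,40,0,0,0)
save("crop1",np.hstack([A,B]))
def blobs(im,lo,hi):
    h=cv2.cvtColor(im,cv2.COLOR_RGB2HSV);m=cv2.inRange(h,lo,hi)
    n,l,s,ce=cv2.connectedComponentsWithStats(m)
    return [(ce[i].round(1).tolist(),s[i].tolist()) for i in range(1,n) if s[i,4]>25],m
g,m=blobs(a,(70,70,30),(95,255,255));print("green top",g)
g2,_=blobs(b,(70,70,30),(95,255,255));print("green side",g2)
o,_=blobs(a,(3,150,120),(14,255,255));print("orange",o)
for u,v in [(263,187),(225,184),(278,224),(163,149),(348,208),(250,243)]: print(u,v,onz(c,u,v,0.0).round(3))
# foot: biggest green blob near drum, fit ellipse on outer contour
```

```text
green top [([252.6, 183.0], [249, 175, 10, 17, 72]), ([265.6, 192.0], [252, 178, 24, 23, 202]), ([249.8, 243.1], [240, 234, 21, 20, 248])]
green side [([259.8, 212.2], [244, 192, 33, 36, 640]), ([224.7, 263.2], [208, 245, 34, 36, 517]), ([440.7, 273.0], [430, 265, 30, 22, 209]), ([449.0, 286.0], [444, 281, 10, 14, 67]), ([432.3, 301.3], [428, 291, 9, 21, 88]), ([449.0, 305.5], [448, 302, 4, 10, 26]), ([450.3, 332.8], [447, 326, 8, 14, 64])]
orange [([188.9, 138.5], [183, 126, 13, 23, 65]), ([149.9, 146.8], [146, 141, 10, 13, 101]), ([94.6, 156.6], [90, 155, 10, 4, 31])]
263 187 [ 0.545 -0.11   0.   ]
225 184 [0.553 0.037 0.   ]
278 224 [ 0.404 -0.171  0.   ]
163 149 [0.683 0.283 0.   ]
348 208 [ 0.473 -0.438  0.   ]
250 243 [ 0.329 -0.066  0.   ]
```

View pics/crop1.png

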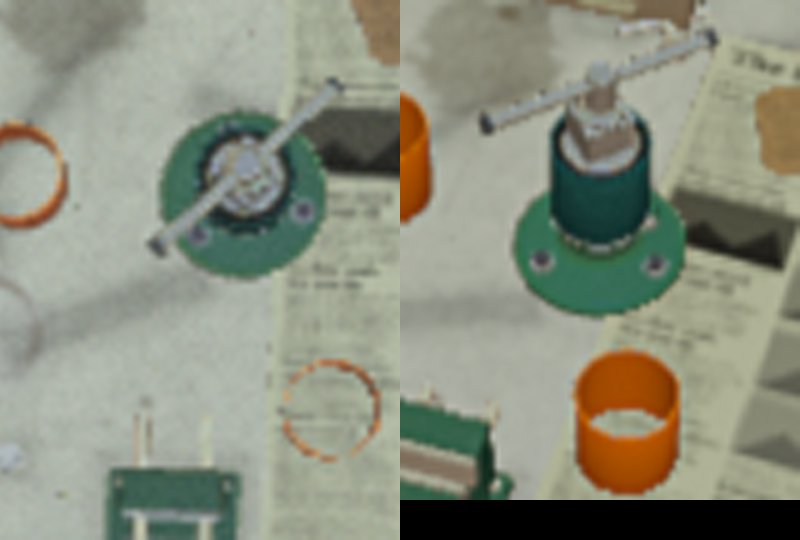

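The crop confirms it: the only teal sleeve is on the drum with the key above it, and both orange sleeves stand free. The bar ends in the top view are at about (277.8,169.5) and (247.8,196). The foot centre is at about (262.2,187.2).

Run:
```python
from h import *
a,c=snap("top");b,d=snap("side")
e1=onz(c,277.8,169.5,.159);e2=onz(c,247.8,196,.159)
print("ends",e1,e2,"len",np.linalg.norm(e1-e2),"mid",(e1+e2)/2,"ang",np.degrees(np.arctan2(*(e1-e2)[1::-1])))
print("stem",onz(c,262.7,181.7,.167))
m=cv2.inRange(cv2.cvtColor(a,cv2.COLOR_RGB2HSV),(65,60,20),(100,255,255))[:225]
p=np.argwhere(m)[:,::-1]; hull=cv2.convexHull(p.astype(np.int32)); (u,v),ax,_=cv2.fitEllipse(hull)
print("foot",u,v,ax,onz(c,u,v,.008))
# side view: bar ends in crop scale 5 offset (220,165), x offset 400
s1=onz(d,220+(711-400)/5,165+38/5,.159);s2=onz(d,220+(486-400)/5,165+123/5,.159)
print("side ends",s1,s2,(s1+s2)/2,np.degrees(np.arctan2(*(s1-s2)[1::-1])))
T=R.from_rotvec(manip.get_obs()["tool_rot"]).as_matrix();print(T.round(3))
for u,v in[(330,410),(50,170)]: print("orange",onz(c,210+(u+70)/6,155+v/6,.064))
```

```text
ends [ 0.59070055 -0.15919421  0.159     ] [ 0.49396363 -0.05611826  0.159     ] len 0.14136012238267934 mid [ 0.54233209 -0.10765623  0.159     ] ang -46.81709081312088
stem [ 0.54490967 -0.10697057  0.167     ]
foot 239.43211364746094 141.24501037597656 (150.5389862060547, 526.48388671875) [ 0.72013646 -0.01415144  0.008     ]
side ends [ 0.59041211 -0.15922917  0.159     ] [ 0.49234539 -0.05525988  0.159     ] [ 0.54137875 -0.10724453  0.159     ] -46.6734440810219
[[-0.933  0.36  -0.   ]
 [ 0.36   0.933 -0.001]
 [-0.    -0.001 -1.   ]]
orange [ 0.40440551 -0.16342661  0.064     ]
orange [0.54812473 0.01354085 0.064     ]
```

```bash
python3 -m crank '[{"translation":[-0.272,-0.315,0],"rotation":[0,0,0.22]},{"translation":[-0.272,-0.315,0],"rotation":[0,0,0.22]},{"translation":[-0.272,-0.315,0],"rotation":[0,0,0.22]},{"translation":[-0.272,-0.315,0],"rotation":[0,0,0.22]},{"translation":[-0.272,-0.315,0],"rotation":[0,0,0.22]},{"translation":[-0.272,-0.315,0],"rotation":[0,0,0.22]},{"translation":[-0.544,-0.629,0],"rotation":[0,0,0.449]},{"translation":[-0.544,-0.629,0],"rotation":[0,0,0.449]},{"translation":[-0.544,-0.629,0],"rotation":[0,0,0.449]},{"translation":[-0.544,-0.629,0],"rotation":[0,0,0.449]},{"translation":[-0.544,-0.629,0],"rotation":[0,0,0.449]},{"translation":[-0.544,-0.629,0],"rotation":[0,0,0.449]}]' 1 60
cat >> h.py <<'E'
def to(p=None,yaw=None):
    "print tool-frame shift to world point p and turn so tool x has world angle yaw (deg, mod 180)"
    o=manip.get_obs();T=R.from_rotvec(o["tool_rot"]).as_matrix()
    print("clk",round(o["clock"],2),"eef",np.round(o["eef_pos"],4),"q",np.round(o["q"],2),"F",np.round(o["force"],1),"M",np.round(o["moment"],2),"w",round(o["width"],3),"g",round(o["grip_force"],1))
    y=np.degrees(np.arctan2(T[1,0],T[0,0])); print("yaw",round(y,2),"tilt",T[:,2].round(4))
    if p is not None: print("shift",(T.T@(np.array(p)-o["eef_pos"])).round(4))
    if yaw is not None: print("rotz",round(-np.radians((yaw-y+90)%180-90),3))
E
python3 -c "
from h import *
to([.542,-.1073,.23],-46.8)"
```

```text
clock: 1.3
eef_pos: [0.4303, 0.2038, 0.2316]
tool_rot: [1.248, 2.882, 0.001]
force: [1.0, 0.7, -0.7]
width: 0.998
grip_force: 0.0
clk 1.3 eef [0.4303 0.2038 0.2316] q [-0.68  0.3   0.15  2.16 -0.07  0.68  0.27] F [ 1.   0.7 -0.7] M [ 0.02 -0.04 -0.05] w 0.998 g 0.0
yaw 133.17 tilt [ 6.e-04  4.e-04 -1.e+00]
shift [-0.3033 -0.1313  0.0015]
rotz -0.001
```

```bash
python3 -m crank '[{"translation":[-0.3033,-0.1313,0],"rotation":[0,0,0]},{"translation":[-0.3033,-0.1313,0],"rotation":[0,0,0]},{"translation":[-0.3033,-0.1313,0],"rotation":[0,0,0]},{"translation":[-0.3033,-0.1313,0],"rotation":[0,0,0]},{"translation":[-0.3033,-0.1313,0],"rotation":[0,0,0]},{"translation":[-0.3033,-0.1313,0],"rotation":[0,0,0]},{"translation":[-0.3033,-0.1313,0],"rotation":[0,0,0]},{"translation":[-0.3033,-0.1313,0],"rotation":[0,0,0]},{"translation":[-0.3033,-0.1313,0],"rotation":[0,0,0]},{"translation":[-0.3033,-0.1313,0],"rotation":[0,0,0]},{"translation":[-0.3033,-0.1313,0],"rotation":[0,0,0]},{"translation":[-0.3033,-0.1313,0],"rotation":[0,0,0]}]' 1 60; 
python3 -c "
from h import *
to([.542,-.1073,.145],-46.8)
a,c=snap('wrist');save('w1',a)
for p in ([.542,-.1073,.159],[.542+.0507,-.1073-.0539,.159],[.542-.0507,-.1073+.0539,.159]): print(np.round(proj(c,p),1))"
```

```text
clock: 2.3
eef_pos: [0.5413, -0.1041, 0.2312]
tool_rot: [-1.246, -2.883, -0.001]
force: [-0.4, 0.0, -0.4]
width: 0.998
grip_force: 0.0
clk 2.3 eef [ 0.5413 -0.1041  0.2312] q [-0.06  0.4   0.2   2.01 -0.12  0.75  0.97] F [-0.4  0.  -0.4] M [-0.03 -0.02  0.02] w 0.998 g 0.0
yaw 133.24 tilt [-4.e-04  7.e-04 -1.e+00]
shift [-0.0029 -0.0017  0.0862]
rotz 0.001
[251.7 202.2]
[251.8 288.4]
[251.5  98.2]
```

View pics/w1.png

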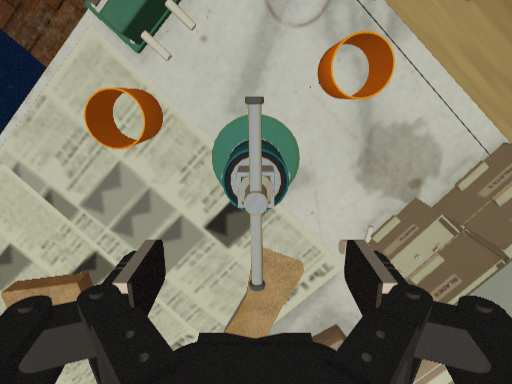

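The wrist view shows the bar running from (255,100) to (258,286) with the stem top at (256.5,202). That is about 5 px to the right of the prediction, so I'll remeasure at rest.

Run:
```python
from h import *
a,c=snap('wrist')
a,c=snap('wrist'); to([.542,-.1073,.145],-46.8)
g=cv2.cvtColor(a,cv2.COLOR_RGB2GRAY).astype(int)
for v in(115,125,270,278): print(v,g[v,244:270].tolist())
st=onz(c,256.5,202,.167);e1=onz(c,255,100,.159);e2=onz(c,258,286,.159)
print(st,e1,e2,(e1+e2)/2,np.degrees(np.arctan2(*(e2-e1)[1::-1])))
```

```text
clk 2.45 eef [ 0.5415 -0.1041  0.2314] q [-0.06  0.4   0.2   2.01 -0.12  0.75  0.97] F [0.3 1.1 0.2] M [-0.06  0.01 -0.01] w 0.997 g 0.0
yaw 133.27 tilt [ 1.e-04  4.e-04 -1.e+00]
shift [-0.0027 -0.0019  0.0864]
rotz 0.001
115 [118, 98, 106, 110, 137, 147, 152, 155, 155, 158, 159, 159, 159, 158, 147, 134, 122, 82, 101, 99, 97, 128, 148, 155, 169, 182]
125 [100, 102, 99, 101, 128, 145, 153, 154, 155, 157, 159, 158, 160, 157, 151, 138, 124, 90, 100, 98, 98, 98, 99, 100, 99, 99]
270 [173, 176, 177, 180, 180, 181, 115, 144, 157, 160, 161, 158, 159, 157, 157, 156, 141, 120, 95, 121, 128, 130, 127, 124, 126, 130]
278 [172, 173, 172, 173, 174, 122, 127, 137, 155, 161, 160, 159, 160, 159, 156, 153, 141, 118, 109, 135, 135, 132, 136, 142, 137, 140]
[ 0.54271408 -0.10263526  0.167     ] [ 0.49395755 -0.05254482  0.159     ] [ 0.59502789 -0.15604329  0.159     ] [ 0.54449272 -0.10429406  0.159     ] -45.680040638188416
```

```bash
python3 -m crank '[{"translation":[-0.002,0.0011,0.03],"rotation":[0,0,-0.009]},{"translation":[-0.002,0.0011,0.055],"rotation":[0,0,-0.009]},{"translation":[-0.002,0.0011,0.075],"rotation":[0,0,-0.009]},{"translation":[-0.002,0.0011,0.088],"rotation":[0,0,-0.009]},{"translation":[-0.002,0.0011,0.088],"rotation":[0,0,-0.009]},{"translation":[-0.002,0.0011,0.088],"rotation":[0,0,-0.009]}]' 0.4 20; 
python3 -c "
from h import *
a,c=snap('wrist');save('w2',a);to([.5437,-.1048,.143],-46.2)"
```

```text
clock: 2.95
eef_pos: [0.5436, -0.1055, 0.1431]
tool_rot: [-1.234, -2.888, 0.001]
force: [0.7, 0.1, 0.5]
width: 0.4
grip_force: 0.0
clk 3.0 eef [ 0.5441 -0.1058  0.1438] q [-0.02  0.52  0.16  2.08 -0.15  0.55  1.01] F [0.2 0.2 0.7] M [ 0.03 -0.01  0.  ] w 0.401 g 0.0
yaw 133.71 tilt [ 3.e-04 -0.e+00 -1.e+00]
shift [0.001  0.0004 0.0008]
rotz -0.002
```

View pics/w2.png

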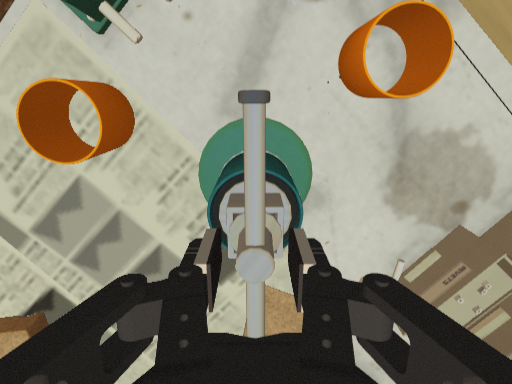

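Stem (255,265) sits midway between the pads (216 and 297). Closing.

```bash
Z='x'; python3 -m crank '[{"translation":[0,0,0],"rotation":[0,0,0]},{"translation":[0,0,0],"rotation":[0,0,0]},{"translation":[0,0,0],"rotation":[0,0,0]},{"translation":[0,0,0],"rotation":[0,0,0]},{"translation":[0,0,0],"rotation":[0,0,0]},{"translation":[0,0,0],"rotation":[0,0,0]}]' 0 20
python3 -m crank '[{"translation":[0,0,0],"rotation":[0,0,0]},{"translation":[0,0,0],"rotation":[0,0,0]},{"translation":[0,0,0],"rotation":[0,0,0]}]' 0 60
python3 -c "
from h import *
to()"
```

```text
clock: 3.5
eef_pos: [0.5444, -0.1062, 0.1445]
tool_rot: [1.235, 2.887, 0.001]
force: [-1.1, 0.3, 6.7]
width: 0.199
grip_force: 20.2
clock: 3.75
eef_pos: [0.5444, -0.1062, 0.1446]
tool_rot: [1.235, 2.886, 0.001]
force: [-1.6, 1.5, 9.4]
width: 0.188
grip_force: 58.3
clk 3.75 eef [ 0.5444 -0.1062  0.1446] q [-0.02  0.52  0.16  2.08 -0.15  0.55  1.01] F [-1.6  1.5  9.4] M [0.19 0.33 0.02] w 0.188 g 58.3
yaw 133.66 tilt [ 2.1e-03  1.0e-04 -1.0e+00]
```

```bash
python3 -m crank '[{"translation":[0,0,-0.001],"rotation":[0,0,0.03]},{"translation":[0,0,-0.001],"rotation":[0,0,0.06]},{"translation":[0,0,-0.001],"rotation":[0,0,0.09]},{"translation":[0,0,-0.001],"rotation":[0,0,0.09]}]'
python3 -c "
from h import *
to()"
python3 -m crank '[{"translation":[0,0,0],"rotation":[0,0,0.03]},{"translation":[0,0,0],"rotation":[0,0,0.06]},{"translation":[0,0,0],"rotation":[0,0,0.06]}]'
python3 -c "
from h import *
to()"
```

```text
clock: 4.08
eef_pos: [0.5442, -0.1063, 0.1446]
tool_rot: [1.368, 2.827, 0.0]
force: [0.6, 0.3, 4.4]
width: 0.188
grip_force: 59.3
clk 4.08 eef [ 0.5442 -0.1063  0.1446] q [-0.04  0.52  0.19  2.08 -0.18  0.55  0.95] F [0.6 0.3 4.4] M [ 0.07 -0.06  0.01] w 0.188 g 59.3
yaw 128.36 tilt [ 9.e-04 -2.e-04 -1.e+00]
clock: 4.33
eef_pos: [0.5441, -0.1063, 0.1446]
tool_rot: [1.452, 2.785, 0.0]
force: [-0.1, 0.0, 4.6]
width: 0.191
grip_force: 59.4
clk 4.33 eef [ 0.5441 -0.1063  0.1446] q [-0.05  0.52  0.21  2.08 -0.2   0.56  0.9 ] F [-0.1  0.   4.6] M [-0.01  0.06  0.31] w 0.191 g 59.4
yaw 124.93 tilt [ 7.e-04 -3.e-04 -1.e+00]
```

```bash
python3 -m crank '[{"translation":[0,0,0],"rotation":[0,0,0.02]},{"translation":[0,0,0],"rotation":[0,0,0.04]},{"translation":[0,0,0],"rotation":[0,0,0.04]}]'
python3 -c "
from h import *
to()"
python3 -m crank '[{"translation":[0,0,0],"rotation":[0,0,0.02]},{"translation":[0,0,0],"rotation":[0,0,0.04]},{"translation":[0,0,0],"rotation":[0,0,0.04]}]'
python3 -c "
from h import *
to()"
```

```text
clock: 4.58
eef_pos: [0.5441, -0.1064, 0.1446]
tool_rot: [1.507, 2.756, -0.0]
force: [-0.4, -1.4, 6.3]
width: 0.186
grip_force: 59.5
clk 4.58 eef [ 0.5441 -0.1064  0.1446] q [-0.06  0.52  0.22  2.08 -0.21  0.56  0.88] F [-0.4 -1.4  6.3] M [-0.06  0.09  0.31] w 0.186 g 59.5
yaw 122.67 tilt [ 6.e-04 -4.e-04 -1.e+00]
clock: 4.83
eef_pos: [0.544, -0.1064, 0.1446]
tool_rot: [1.562, 2.725, -0.0]
force: [-0.4, -0.7, 6.9]
width: 0.184
grip_force: 59.5
clk 4.83 eef [ 0.544  -0.1064  0.1446] q [-0.07  0.52  0.23  2.08 -0.22  0.56  0.85] F [-0.4 -0.7  6.9] M [-0.13  0.12  0.32] w 0.184 g 59.5
yaw 120.37 tilt [ 6.e-04 -3.e-04 -1.e+00]
```

```bash
python3 -m crank '[{"translation":[0,0,0],"rotation":[0,0,0]},{"translation":[0,0,0],"rotation":[0,0,0.03]},{"translation":[0,0,0],"rotation":[0,0,0.06]},{"translation":[0,0,0],"rotation":[0,0,0.06]}]' 0 110
python3 -c "
from h import *
to();a,c=snap('wrist');g=cv2.cvtColor(a,cv2.COLOR_RGB2GRAY).astype(int)
e=cv2.Canny(a[95:230,220:290],60,140);L=cv2.HoughLinesP(e,1,np.pi/360,30,minLineLength=70,maxLineGap=6);print(L[:,0].tolist() if L is not None else None)"
```

```text
clock: 5.17
eef_pos: [0.5439, -0.1065, 0.1448]
tool_rot: [1.644, 2.677, -0.0]
force: [-1.3, -1.0, 8.8]
width: 0.173
grip_force: 107.4
clk 5.17 eef [ 0.5439 -0.1065  0.1448] q [-0.08  0.53  0.25  2.08 -0.24  0.56  0.8 ] F [-1.3 -1.   8.8] M [-0.06  0.27  0.27] w 0.173 g 107.4
yaw 116.89 tilt [ 5.e-04 -3.e-04 -1.e+00]
[[18, 6, 21, 76]]
```

The torque stays at about 0.31 N m with the doubled grip, and the bar still follows the tool, so clockwise is the slackening way.

```bash
python3 -m crank '[{"translation":[0,0,-0.0005],"rotation":[0,0,0.08]},{"translation":[0,0,-0.001],"rotation":[0,0,0.16]},{"translation":[0,0,-0.001],"rotation":[0,0,0.24]},{"translation":[0,0,-0.001],"rotation":[0,0,0.32]},{"translation":[0,0,-0.001],"rotation":[0,0,0.4]},{"translation":[0,0,-0.001],"rotation":[0,0,0.4]}]'
python3 -c "
from h import *
to()"
python3 -m crank '[{"translation":[0,0,0],"rotation":[0,0,0.08]},{"translation":[0,0,0],"rotation":[0,0,0.16]},{"translation":[0,0,0],"rotation":[0,0,0.24]},{"translation":[0,0,0],"rotation":[0,0,0.32]},{"translation":[0,0,0],"rotation":[0,0,0.4]},{"translation":[0,0,0],"rotation":[0,0,0.4]}]'
python3 -c "
from h import *
to()"
```

```text
clock: 5.72
eef_pos: [0.5432, -0.1066, 0.1449]
tool_rot: [-2.145, -2.295, 0.002]
force: [-0.8, -1.9, -1.6]
width: 0.172
grip_force: 108.0
clk 5.72 eef [ 0.5432 -0.1066  0.1449] q [-0.16  0.54  0.37  2.09 -0.35  0.57  0.52] F [-0.8 -1.9 -1.6] M [-0.52  0.22  0.11] w 0.172 g 108.0
yaw 93.87 tilt [-1.3e-03 -8.0e-04 -1.0e+00]
clock: 6.22
eef_pos: [0.5425, -0.1065, 0.1449]
tool_rot: [-2.555, -1.826, 0.003]
force: [-4.4, -2.2, 0.8]
width: 0.167
grip_force: 108.3
clk 6.22 eef [ 0.5425 -0.1065  0.1449] q [-0.24  0.56  0.49  2.09 -0.46  0.59  0.24] F [-4.4 -2.2  0.8] M [-0.5   0.91  0.13] w 0.167 g 108.3
yaw 71.1 tilt [-2.4e-03 -4.0e-04 -1.0e+00]
```

```bash
python3 -m crank '[{"translation":[0,0,0],"rotation":[0,0,0.08]},{"translation":[0,0,0],"rotation":[0,0,0.16]},{"translation":[0,0,0],"rotation":[0,0,0.24]},{"translation":[0,0,0],"rotation":[0,0,0.32]},{"translation":[0,0,0],"rotation":[0,0,0.4]},{"translation":[0,0,0],"rotation":[0,0,0.4]}]'
python3 -c "
from h import *
to()"
python3 -m crank '[{"translation":[0,0,0],"rotation":[0,0,0.08]},{"translation":[0,0,0],"rotation":[0,0,0.16]},{"translation":[0,0,0],"rotation":[0,0,0.24]},{"translation":[0,0,0],"rotation":[0,0,0.28]},{"translation":[0,0,0],"rotation":[0,0,0.28]}]'
python3 -c "
from h import *
to();a,c=snap('wrist');save('w3',a)"
```

```text
clock: 6.72
eef_pos: [0.5419, -0.1062, 0.1449]
tool_rot: [-2.865, -1.283, 0.005]
force: [-6.4, -1.6, 4.0]
width: 0.169
grip_force: 108.7
clk 6.72 eef [ 0.5419 -0.1062  0.1449] q [-0.31  0.59  0.6   2.1  -0.57  0.63 -0.04] F [-6.4 -1.6  4. ] M [-0.23  1.42  0.2 ] w 0.169 g 108.7
yaw 48.25 tilt [-3.5e-03  5.0e-04 -1.0e+00]
clock: 7.13
eef_pos: [0.5416, -0.1058, 0.1449]
tool_rot: [-3.015, -0.874, 0.006]
force: [-7.3, -0.1, 5.2]
width: 0.17
grip_force: 109.0
clk 7.13 eef [ 0.5416 -0.1058  0.1449] q [-0.36  0.61  0.69  2.1  -0.64  0.65 -0.24] F [-7.3 -0.1  5.2] M [0.01 1.65 0.17] w 0.17 g 109.0
yaw 32.35 tilt [-0.0042  0.0012 -1.    ]
```

View pics/w3.png

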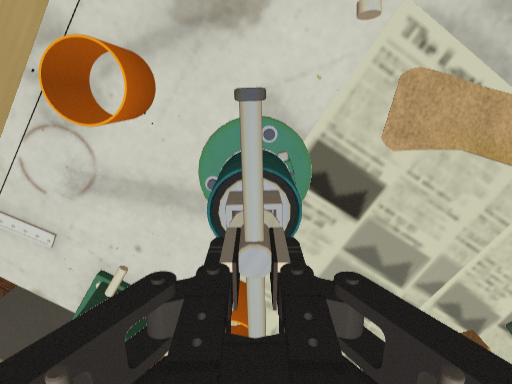

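The bar is still nearly aligned with the tool and the foot has clearly turned in view, so the nut has gone round by about 1.55 rad. Next I lift the key off.

```bash
python3 -m crank '[{"translation":[-0.0013,-0.0008,0],"rotation":[0,0,-0.05]},{"translation":[-0.0013,-0.0008,-0.006],"rotation":[0,0,-0.05]},{"translation":[-0.0013,-0.0008,-0.012],"rotation":[0,0,-0.05]},{"translation":[-0.0013,-0.0008,-0.02],"rotation":[0,0,-0.05]},{"translation":[-0.0013,-0.0008,-0.04],"rotation":[0,0,-0.05]},{"translation":[-0.0013,-0.0008,-0.07],"rotation":[0,0,-0.05]},{"translation":[-0.0013,-0.0008,-0.09],"rotation":[0,0,-0.05]},{"translation":[-0.0013,-0.0008,-0.09],"rotation":[0,0,-0.05]}]'
python3 -c "
from h import *
to([.53,-.26,.234]);b,d=snap('side');save('s2',cv2.resize(b[140:290,190:390],(800,600)))"
```

```text
clock: 7.85
eef_pos: [0.5444, -0.1072, 0.2396]
tool_rot: [2.993, 0.946, 0.01]
force: [0.5, -0.0, -2.7]
width: 0.169
grip_force: 108.1
clk 7.85 eef [ 0.5444 -0.1072  0.2396] q [-0.46  0.49  0.82  2.02 -0.48  0.83 -0.33] F [ 0.5 -0.  -2.7] M [-0.06 -0.08 -0.  ] w 0.169 g 108.1
yaw 35.09 tilt [ 6.5e-03 -6.0e-04 -1.0e+00]
shift [-0.0996  0.1167  0.0056]
```

View pics/s2.png

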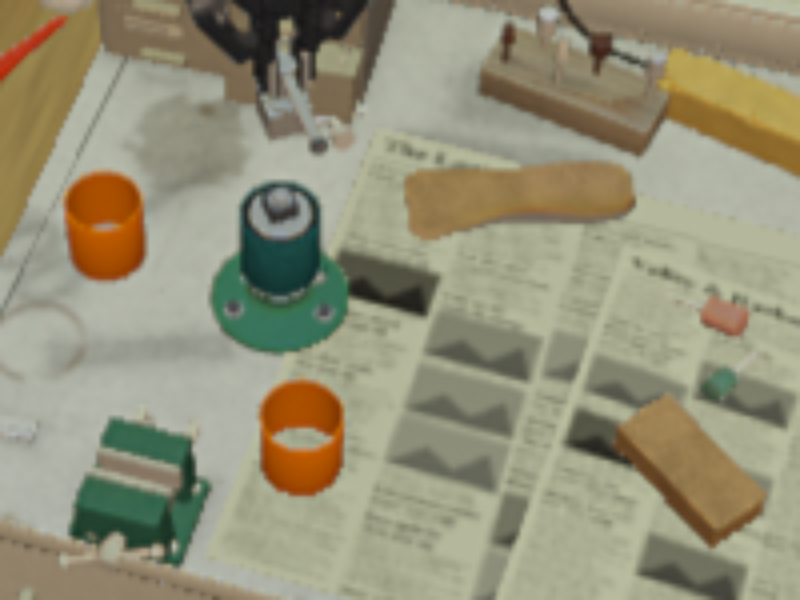

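The key is off the drum and held in the gripper, and the paper to the right, around (430,330) in the crop, is bare. I'll carry it there.

```bash
python3 -m crank '[{"translation":[-0.025,0.029,0],"rotation":[0,0,0]},{"translation":[-0.05,0.058,0],"rotation":[0,0,0]},{"translation":[-0.075,0.088,0],"rotation":[0,0,0]},{"translation":[-0.1,0.117,0],"rotation":[0,0,0]},{"translation":[-0.1,0.117,0.04],"rotation":[0,0,0]},{"translation":[-0.1,0.117,0.08],"rotation":[0,0,0]},{"translation":[-0.1,0.117,0.12],"rotation":[0,0,0]},{"translation":[-0.1,0.117,0.15],"rotation":[0,0,0]},{"translation":[-0.1,0.117,0.175],"rotation":[0,0,0]},{"translation":[-0.1,0.117,0.188],"rotation":[0,0,0]},{"translation":[-0.1,0.117,0.19],"rotation":[0,0,0]},{"translation":[-0.1,0.117,0.19],"rotation":[0,0,0]}]'
python3 -c "
from h import *
to([.53,-.26,.038])"
```

```text
clock: 8.9
eef_pos: [0.5269, -0.2593, 0.044]
tool_rot: [-2.994, -0.946, 0.003]
force: [-0.2, 0.2, -1.9]
width: 0.169
grip_force: 108.4
clk 8.9 eef [ 0.5269 -0.2593  0.044 ] q [ 0.04  0.76  0.49  2.07 -0.76  0.49  0.15] F [-0.2  0.2 -1.9] M [-0.08 -0.07  0.03] w 0.169 g 108.4
yaw 35.09 tilt [-2.4e-03  8.0e-04 -1.0e+00]
shift [0.0021 0.0023 0.006 ]
```

```bash
python3 -m crank '[{"translation":[0,0,0.003],"rotation":[0,0,0]},{"translation":[0,0,0.006],"rotation":[0,0,0]},{"translation":[0,0,0.0075],"rotation":[0,0,0]},{"translation":[0,0,0.0075],"rotation":[0,0,0]}]'
python3 -c "
from h import *
to()"
```

```text
clock: 9.23
eef_pos: [0.5281, -0.2593, 0.0382]
tool_rot: [2.995, 0.948, 0.001]
force: [-0.2, -0.2, -2.6]
width: 0.171
grip_force: 108.4
clk 9.23 eef [ 0.5281 -0.2593  0.0382] q [ 0.05  0.77  0.48  2.07 -0.77  0.48  0.16] F [-0.2 -0.2 -2.6] M [ 0.05 -0.03 -0.03] w 0.171 g 108.4
yaw 35.13 tilt [ 8.e-04 -1.e-04 -1.e+00]
```

```bash
python3 -m crank '[{"translation":[0,0,0.002],"rotation":[0,0,0]},{"translation":[0,0,0.003],"rotation":[0,0,0]},{"translation":[0,0,0.003],"rotation":[0,0,0]}]'
python3 -c "
from h import *
to()"
```

```text
clock: 9.48
eef_pos: [0.5284, -0.2595, 0.0376]
tool_rot: [2.995, 0.947, 0.005]
force: [-4.7, 4.5, 29.1]
width: 0.173
grip_force: 112.4
clk 9.48 eef [ 0.5284 -0.2595  0.0376] q [ 0.05  0.77  0.47  2.07 -0.77  0.48  0.16] F [-4.7  4.5 29.1] M [1.08 1.11 0.08] w 0.173 g 112.4
yaw 35.09 tilt [ 3.3e-03  9.0e-04 -1.0e+00]
```

Contact. I'll back off 2 mm, open partway, then rise.

```bash
python3 -m crank '[{"translation":[0,0,-0.002],"rotation":[0,0,0]},{"translation":[0,0,-0.002],"rotation":[0,0,0]},{"translation":[0,0,-0.002],"rotation":[0,0,0]}]' 0.5 20
python3 -m crank '[{"translation":[0,0,0],"rotation":[0,0,0]},{"translation":[0,0,0],"rotation":[0,0,0]},{"translation":[0,0,-0.03],"rotation":[0,0,0]},{"translation":[0,0,-0.07],"rotation":[0,0,0]},{"translation":[0,0,-0.11],"rotation":[0,0,0]},{"translation":[0,0,-0.15],"rotation":[0,0,0]},{"translation":[0,0,-0.19],"rotation":[0,0,0]},{"translation":[0,0,-0.19],"rotation":[0,0,0]}]' 0.5
cat > fit.py <<'E'
from h import *
def sleeve(name,z=.106):
    "teal sleeve: upper-rim circle centre"
    a,c=snap(name); return a,c
a,c=snap('top');b,d=snap('side')
for im,k,n in((a,c,'t'),(b,d,'s')):
    m=cv2.inRange(cv2.cvtColor(im,cv2.COLOR_RGB2HSV),(80,80,15),(100,255,140))
    if n=='t': m[:165]=0;m[215:]=0;m[:,:240]=0;m[:,290:]=0
    else: m[:180]=0;m[240:]=0;m[:,:235]=0;m[:,290:]=0
    x,y,w,h=cv2.boundingRect(cv2.findNonZero(m));print(n,x,y,w,h)
save('mix',np.hstack([cv2.resize(a[160:225,240:305],(390,390),interpolation=cv2.INTER_CUBIC),cv2.resize(b[170:240,230:300],(390,390),interpolation=cv2.INTER_CUBIC)]))
to([.543,-.106,.2])
E
python3 fit.py
```

```text
clock: 9.73
eef_pos: [0.5282, -0.2596, 0.0373]
tool_rot: [2.994, 0.948, 0.001]
force: [0.3, 0.4, -0.2]
width: 0.501
grip_force: 0.0
clock: 10.4
eef_pos: [0.5299, -0.2618, 0.2334]
tool_rot: [2.99, 0.945, 0.011]
force: [0.5, -1.3, 0.1]
width: 0.498
grip_force: 0.0
t 251 176 22 18
s 250 186 20 41
clk 10.5 eef [ 0.5285 -0.2595  0.2281] q [-0.15  0.54  0.77  1.96 -0.5   0.84 -0.06] F [ 0.8  0.9 -0.4] M [-0.    0.07 -0.01] w 0.5 g 0.0
yaw 35.15 tilt [ 2.9e-03 -6.0e-04 -1.0e+00]
shift [ 0.1002 -0.1172  0.0281]
```

View pics/mix.png

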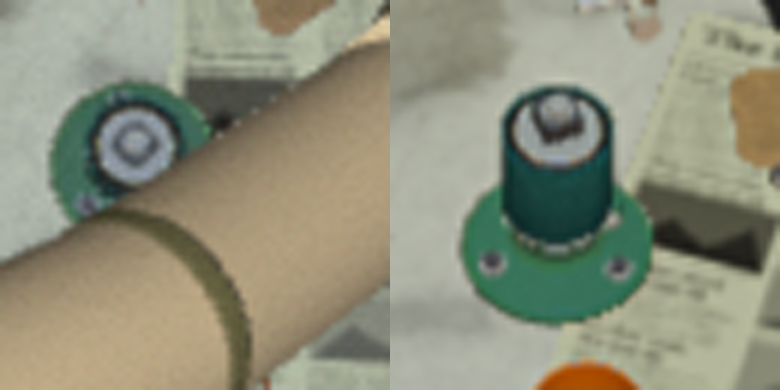

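The nut and washer are free, with the washer centre at about (135,145) in the left crop and (560,127) in the right one. The sleeve is still seated. Moving over the drum with the gripper open.

```bash
python3 -m crank '[{"translation":[0.025,-0.029,0.005],"rotation":[0,0,0]},{"translation":[0.05,-0.058,0.01],"rotation":[0,0,0]},{"translation":[0.075,-0.088,0.02],"rotation":[0,0,0]},{"translation":[0.1,-0.117,0.028],"rotation":[0,0,0]},{"translation":[0.1,-0.117,0.028],"rotation":[0,0,0]},{"translation":[0.1,-0.117,0.028],"rotation":[0,0,0]}]' 1 20
python3 -c "
from h import *
manip.snapshot('side');a,c=snap('wrist');to([.543,-.106,.066]);save('w4',a);print(np.round(proj(c,[.543,-.106,.107]),1),np.round(proj(c,[.543,-.106,.127]),1))"
```

```text
clock: 11.0
eef_pos: [0.5416, -0.1032, 0.1966]
tool_rot: [-2.991, -0.954, 0.006]
force: [0.4, -0.6, 0.6]
width: 1.001
grip_force: 0.0
clk 11.1 eef [ 0.5417 -0.1067  0.198 ] q [-0.43  0.54  0.77  2.06 -0.55  0.75 -0.27] F [ 0.4 -0.1  0.5] M [-0.03 -0.02 -0.02] w 0.994 g 0.0
yaw 35.1 tilt [-1.6e-03 -7.0e-04 -1.0e+00]
shift [0.0017 0.0002 0.132 ]
[256.2 190.3] [256.3 198.5]
```

View pics/w4.png

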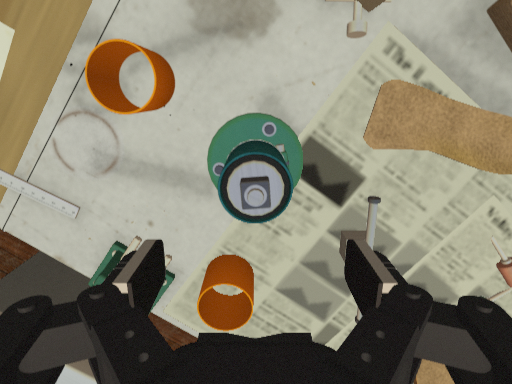

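The washer centre (256,187) and stud (256,196) match the prediction to within 2-3 px. The key stands upright at the right, clear of the fingers. I'll descend and grip the sleeve.

```bash
python3 -m crank '[{"translation":[0.001,0,0.03],"rotation":[0,0,0]},{"translation":[0.001,0,0.06],"rotation":[0,0,0]},{"translation":[0.001,0,0.09],"rotation":[0,0,0]},{"translation":[0.001,0,0.115],"rotation":[0,0,0]},{"translation":[0.001,0,0.13],"rotation":[0,0,0]},{"translation":[0.001,0,0.132],"rotation":[0,0,0]},{"translation":[0.001,0,0.132],"rotation":[0,0,0]}]' 1
python3 -m crank '[{"translation":[0,0,0],"rotation":[0,0,0]},{"translation":[0,0,0],"rotation":[0,0,0]},{"translation":[0,0,0],"rotation":[0,0,0]},{"translation":[0,0,0],"rotation":[0,0,0]},{"translation":[0,0,0],"rotation":[0,0,0]}]' 0 20
python3 -c "
from h import *
to()"
```

```text
clock: 11.68
eef_pos: [0.5423, -0.1075, 0.0662]
tool_rot: [-2.997, -0.943, 0.003]
force: [-0.2, -0.2, 0.4]
width: 0.999
grip_force: 0.0
clock: 12.1
eef_pos: [0.5438, -0.1063, 0.068]
tool_rot: [2.994, 0.947, 0.003]
force: [-1.1, -3.0, 7.0]
width: 0.703
grip_force: 21.5
clk 12.1 eef [ 0.5438 -0.1063  0.068 ] q [-0.26  0.71  0.53  2.14 -0.78  0.49 -0.08] F [-1.1 -3.   7. ] M [-0.39  0.24 -0.03] w 0.703 g 21.5
yaw 35.09 tilt [ 2.3e-03 -8.0e-04 -1.0e+00]
```

Gripped (60 mm). Lifting slowly first.

```bash
python3 -m crank '[{"translation":[0,0,-0.005],"rotation":[0,0,0]},{"translation":[0,0,-0.01],"rotation":[0,0,0]},{"translation":[0,0,-0.015],"rotation":[0,0,0]},{"translation":[0,0,-0.02],"rotation":[0,0,0]},{"translation":[0,0,-0.02],"rotation":[0,0,0]}]' 0 30
python3 -c "
from h import *
to()"
python3 -m crank '[{"translation":[0,0,-0.01],"rotation":[0,0,0]},{"translation":[0,0,-0.03],"rotation":[0,0,0]},{"translation":[0,0,-0.05],"rotation":[0,0,0]},{"translation":[0,0,-0.07],"rotation":[0,0,0]},{"translation":[0,0,-0.09],"rotation":[0,0,0]},{"translation":[0,0,-0.1],"rotation":[0,0,0]},{"translation":[0,0,-0.1],"rotation":[0,0,0]}]'
python3 -c "
from h import *
to([.455,-.005,.18])"
```

```text
clock: 12.52
eef_pos: [0.5436, -0.1056, 0.0879]
tool_rot: [2.995, 0.948, 0.002]
force: [0.1, -0.9, -0.1]
width: 0.699
grip_force: 32.7
clk 12.52 eef [ 0.5436 -0.1056  0.0879] q [-0.29  0.68  0.58  2.13 -0.74  0.53 -0.11] F [ 0.1 -0.9 -0.1] M [0.01 0.   0.02] w 0.699 g 32.7
yaw 35.13 tilt [ 1.4e-03 -1.0e-04 -1.0e+00]
clock: 13.1
eef_pos: [0.544, -0.1059, 0.1889]
tool_rot: [2.994, 0.947, 0.005]
force: [0.1, -0.3, 0.6]
width: 0.699
grip_force: 32.7
clk 13.1 eef [ 0.544  -0.1059  0.1889] q [-0.42  0.55  0.76  2.07 -0.57  0.73 -0.25] F [ 0.1 -0.3  0.6] M [ 0.03  0.   -0.01] w 0.699 g 32.7
yaw 35.12 tilt [ 3.3e-03 -1.0e-04 -1.0e+00]
shift [-0.0148 -0.1337  0.0086]
```

```bash
python3 -m crank '[{"translation":[-0.004,-0.034,0],"rotation":[0,0,0]},{"translation":[-0.008,-0.067,0],"rotation":[0,0,0]},{"translation":[-0.011,-0.1,0],"rotation":[0,0,0]},{"translation":[-0.015,-0.134,0],"rotation":[0,0,0]},{"translation":[-0.015,-0.134,0.04],"rotation":[0,0,0]},{"translation":[-0.015,-0.134,0.08],"rotation":[0,0,0]},{"translation":[-0.015,-0.134,0.11],"rotation":[0,0,0]},{"translation":[-0.015,-0.134,0.13],"rotation":[0,0,0]},{"translation":[-0.015,-0.134,0.14],"rotation":[0,0,0]},{"translation":[-0.015,-0.134,0.14],"rotation":[0,0,0]},{"translation":[-0.015,-0.134,0.14],"rotation":[0,0,0]}]'
python3 -c "
from h import *
to([.455,-.005,.026]);b,d=snap('side');save('s5',cv2.resize(b[140:290,150:350],(800,600)))"
```

```text
clock: 14.02
eef_pos: [0.453, -0.0052, 0.0461]
tool_rot: [-2.995, -0.946, 0.003]
force: [-0.2, 0.2, -0.3]
width: 0.7
grip_force: 32.8
clk 14.02 eef [ 0.453  -0.0052  0.0461] q [-0.34  0.66  0.34  2.37 -0.95  0.25 -0.09] F [-0.2  0.2 -0.3] M [-0.03 -0.01  0.04] w 0.7 g 32.8
yaw 35.05 tilt [-2.3e-03 -1.0e-04 -1.0e+00]
shift [0.0018 0.0011 0.0201]
```

View pics/s5.png

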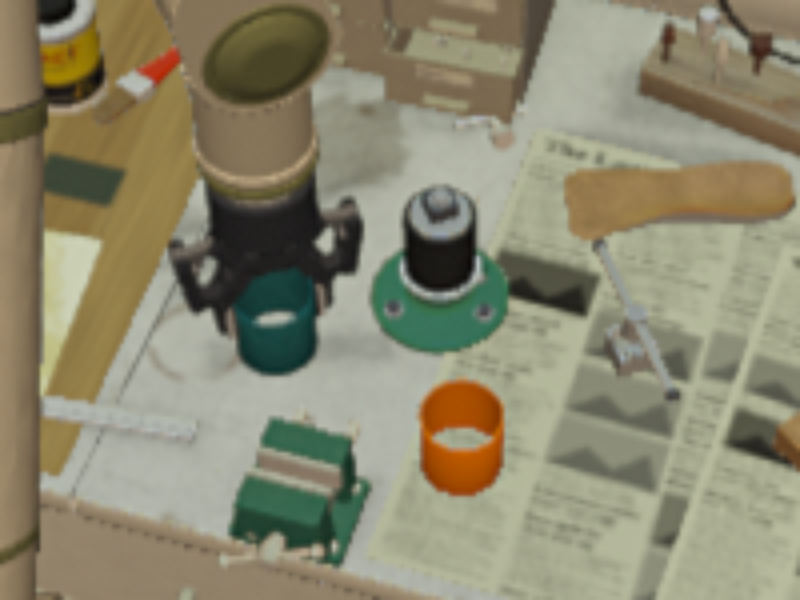

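The sleeve hangs upright in the gripper at (275,325) in the crop, the drum is bare, and the key stands at (630,340). I'll lower gently.

```bash
python3 -m crank '[{"translation":[0,0,0.006],"rotation":[0,0,0]},{"translation":[0,0,0.012],"rotation":[0,0,0]},{"translation":[0,0,0.017],"rotation":[0,0,0]},{"translation":[0,0,0.019],"rotation":[0,0,0]},{"translation":[0,0,0.019],"rotation":[0,0,0]}]'
python3 -c "
from h import *
to()"
```

```text
clock: 14.48
eef_pos: [0.4539, -0.0047, 0.0282]
tool_rot: [2.995, 0.948, 0.001]
force: [-0.2, 0.2, -0.1]
width: 0.701
grip_force: 32.8
clk 14.48 eef [ 0.4539 -0.0047  0.0282] q [-0.28  0.68  0.24  2.37 -0.98  0.18 -0.08] F [-0.2  0.2 -0.1] M [-0.05  0.01  0.02] w 0.701 g 32.8
yaw 35.12 tilt [ 7.e-04 -0.e+00 -1.e+00]
```

```bash
python3 -m crank '[{"translation":[0,0,0.001],"rotation":[0,0,0]},{"translation":[0,0,0.002],"rotation":[0,0,0]},{"translation":[0,0,0.003],"rotation":[0,0,0]},{"translation":[0,0,0.003],"rotation":[0,0,0]}]'
python3 -c "
from h import *
to()"
```

```text
clock: 14.82
eef_pos: [0.454, -0.0046, 0.026]
tool_rot: [-2.995, -0.947, -0.003]
force: [-1.4, 0.8, 19.6]
width: 0.702
grip_force: 34.8
clk 14.82 eef [ 0.454  -0.0046  0.026 ] q [-0.27  0.68  0.23  2.37 -0.98  0.17 -0.07] F [-1.4  0.8 19.6] M [0.14 0.45 0.09] w 0.702 g 34.8
yaw 35.1 tilt [ 1.9e-03  8.0e-04 -1.0e+00]
```

Contact. Ease off, open and rise.

```bash
python3 -m crank '[{"translation":[0,0,-0.0015],"rotation":[0,0,0]},{"translation":[0,0,-0.0015],"rotation":[0,0,0]},{"translation":[0,0,-0.0015],"rotation":[0,0,0]},{"translation":[0,0,-0.0015],"rotation":[0,0,0]},{"translation":[0,0,-0.0015],"rotation":[0,0,0]},{"translation":[0,0,-0.02],"rotation":[0,0,0]},{"translation":[0,0,-0.05],"rotation":[0,0,0]},{"translation":[0,0,-0.09],"rotation":[0,0,0]},{"translation":[0,0,-0.13],"rotation":[0,0,0]},{"translation":[0,0,-0.16],"rotation":[0,0,0]},{"translation":[0,0,-0.16],"rotation":[0,0,0]},{"translation":[0,0,-0.16],"rotation":[0,0,0]}]' 1 20
python3 -c "
from h import *
to();b,d=snap('side');save('s6',cv2.resize(b[140:290,150:350],(800,600)))"
```

```text
clock: 15.82
eef_pos: [0.4544, -0.004, 0.1858]
tool_rot: [2.994, 0.95, 0.005]
force: [-0.3, -0.0, 0.4]
width: 1.003
grip_force: 0.0
clk 15.82 eef [ 0.4544 -0.004   0.1858] q [-0.69  0.46  0.81  2.28 -0.59  0.62 -0.39] F [-0.3 -0.   0.4] M [ 0.03  0.03 -0.01] w 1.003 g 0.0
yaw 35.21 tilt [ 3.e-03  9.e-04 -1.e+00]
```

View pics/s6.png

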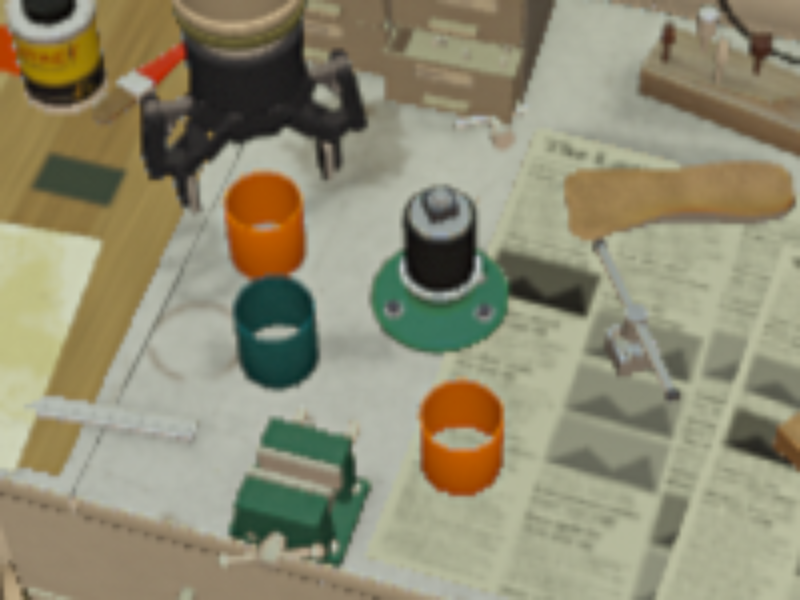

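The teal sleeve stands upright at (275,330) in the crop, the key stands at (630,340), everything else is in place, and the gripper is clear of it all. Handing in.

```bash
python3 -c "
from plant import manip
print(manip.finish_job())"
```

```text
the job is handed in; nothing more can be done
None
```

I slackened the nut by about 1.55 rad clockwise (a left-hand thread), stood the key and the sleeve upright on the worktop about 0.15 m and 0.135 m from the drum, and handed the job in at about 16 s; no verdict was shown.

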